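Wedge a grinder's work rest level

ROBOT

A 6-joint arm with a two-finger parallel gripper is mounted at the origin on the work surface. World frame = base frame: x ahead of the robot, y to its left, z up, the work surface at z = 0. Lengths are in mm, angles in rad, forces in N, time in s.
With the tool pointing down it reaches from about 400 to 825 mm from the base axis. Payload 7 kg.
Tool frame: the origin (TCP) lies midway between the tips of the shut fingers; the grasp point (between the pads) lies 19 mm behind it; z points along the fingers, y is the line along which they close (so a half turn about z gives the same grasp; the last joint's range is limited). The gripper opens to 85 mm and grips with 20 to 120 N. Pads are 22 mm wide; open, the fingers measure 114 mm over their backs; the gripper's body (76 mm by 85 mm) begins 54 mm behind the grasp point. The pads swing forward as they close: fully open they stand 13 mm farther back than shut.
Start: joints at [-0.815, 0.359, 0.012, 0, -1.224, -0.288], TCP at [304.345, -602.469, 231.302] pointing down, gripper open.
Joint ranges: [-3.07, 3.07], [-1.43, 2.12], [-1.02, 1.25], [-3.03, 1.67], [-3.05, -0], [-3.03, 3.03]. Speed limits (rad/s): [2.39, 2.39, 3.01, 3.14, 3.14, 3.14].

INTERFACE

Orientations are given as a unit quaternion [w, x, y, z].
In Python, from cell import readout, camera, job gives the robot as it stands.
- The arm moves only by the tool apply_moves, never from a script. Its argument "plan" is a list that holds one entry, the list of rows, each a list of 7 numbers: the shift along the tool's x, y, z in mm, then the turn, a rotation vector about the tool's x, y, z in rad, then the closure in counts, from 0 (fully open) to 255 (shut). A call has exactly 8 rows; each row shifts and turns the commanded pose from where the row before left it, along the tool's axes as they then stand; what a row does not reach is not made up. A row lasts 1/8 s, in which the tool goes at most 62.5 mm and 10.7 degrees, less where a joint would pass 70% of its speed; a pose out of reach is approached as far as the arm can. A call is refused whole if a number of a shift passes 62.5 or a number of a turn 0.188, either way. A call with a gripper value outside its range is refused whole. The fingers move at their own pace and stop on an object; "grip_force" is the grip in N (left out, the last holds). Time passes only in rows, so rows that do not move let the fingers close, or fill a call up. It gives the time, the measured TCP pose, the force, the opening and the grip force at its end, in the units of the state.
- readout.get_state(): the state, without advancing time (a new reading comes with each control period).
- camera(name): name is "side" or "top" or "wrist"; returns a dict with "frame" (400x640x3 uint8, red, green, blue), "intrinsics" (3x3 intrinsics, pixels), "pose" (4x4, takes a point from camera to world coordinates). Camera axes: x right, y up, looking along -z (the intrinsics and any distortion apply to the point x, -y, -z); pixel columns grow to the right and rows downward; lengths in mm; the calibration is good to about 2 mm. The wrist camera is an equidistant fisheye: a pixel r from the principal point sees the ray r / f radians off the axis. A picture is of the moment at which its call begins. There is no depth.
- job.finish_job(): hands the job in; it is judged then, once.
The state is a dict: "clock": time; "qpos": joint angles; "qd": joint speeds; "joint_efforts": joint torques, N m; "eef_pos": TCP position; "ee_rot": TCP orientation; "wrist_force": force on the tool from outside, world axes, zero at the start; "ft_torque": the same for the moment, N m; "grip_width": finger opening in mm; "grip_force": force on a finger pad.
Only numpy, scipy, OpenCV 4.12 (cv2) and the standard library are available. Lean on these libraries where they do the work, as an engineer would, in place of code of your own. Each camera call takes 0.05 s, during which the arm holds its last target. There are 200 camera calls.

TASK

The small work rest in front of the grinding wheel droops. Lay the yellow wedge on the iron ledge under it, thin end first, centred and square to the rest, and push it under the rest's free edge until the rest sits level and is nipped firmly up against its stop, but without jamming it hard. Let go of the wedge and leave everything else on the bench where it is.

Things in the scene. Friction and masses are not known exactly. Their poses are not given: they have to be found in the camera images.
- grinder: Green bench grinder, two 150 mm wheels, bolted down; stands elsewhere each start. Origin on the bench straight below the middle of the work rest's free edge. x: level, the way the wedge goes in, from the open side to hinge and wheel; y along the free edge; z up. Motor at y 60 to 260 mm, x over 110 mm. Hinge cheeks at x 86 to 108, y +-47 to +-57 mm, 118 mm high.
- ledge_end (a point): Point 80 mm above the bench at the outer end of the rust-brown flat-topped iron ledge under the rest (grinder x = -135, y = 0 mm). The ledge is 70 mm wide and runs on to grinder x = +80 mm. Its true top is 78 to 82 mm above the bench, different each start and not measured (this point stays at 80), so the wedge's travel until level is unknown beforehand: feel for it.
- rest (a joint): Hinge of the rest, rad: 0 = level, against a rigid stop; -0.084 = drooped, its start, where its weight takes it. Aluminium plate 84 mm wide, orange centre stripe, 95 mm from hinge to free edge, about 0.6 kg, top 106 mm above the bench when level. While it is being lifted it bears on the wedge with 3 to 4 N and a push of 4 to 7 N moves the wedge; at the stop the push needed rises steeply.
- rest_edge (a point): Middle of the underside of the rest's free edge, a round steel bar (radius 5 mm, 84 mm long): 95 mm above the bench when level, 87 mm drooped. Properly nipped, the wedge goes on pressing on the rest with 6 to 35 N after it is let go; a slow level push that ends at about 12 to 16 N does that. Over 35 N of pressing at any moment harms the hinge.
- wedge: Loose wedge, 0.2 to 0.3 kg, 135 mm long, lying flat: yellow oiled blade 100 x 36 mm, red tail block. Origin on its flat underside; x to the thin end, z up. Thin end at x = +70 mm, 3 mm thick; the top rises 0.18 mm per mm to 21 mm at x = -30. Tail block x -65 to -30 mm, 24 mm wide (y), 45 mm tall, upright flat rear face. It does not slide back out when let go.
- wedge_tip (a point): Middle of the wedge's thin end, on the underside (wedge x = +70 mm).
- wedge_tail (a point): Middle of the wedge's red tail block, 30 mm above the underside (wedge x = -47.5 mm): a good place to grip, across the block.
- packing: Bystander: flat bare-steel packing strip 90 x 36 x 10 mm, not tapered; may lie in the wedge's usual place. Origin under its centre, x along it.
- whetstone: Bystander: two-tone sharpening stone 180 x 60 x 25 mm, origin under its centre, x along it.
- spare_wheel: Bystander: spare pinkish grinding wheel lying flat, 150 mm across, 25 mm thick, origin under its centre.
- tin: Bystander: open steel tin 84 mm across, 85 mm tall, origin under its centre.
- wrench: Bystander: steel wrench lying flat, origin under its middle.
- blank: Bystander: steel knife blank lying flat, 300 x 38 x 4 mm, blade towards its +x (x -170 to +130 mm).
- screwdriver: Bystander: screwdriver lying flat, origin under its middle.

How it is judged (in metres and radians):
On the way, in this order (a step that is already met when the one before it is completed fails the run):
1. the wedge's thin end is under the free edge, centred and square, while the rest still droops (y of wedge_tip in the frame of grinder between -0.012 and 0.012 m and angle between the x axis of wedge and the x axis of grinder, either way round below 0.2 rad and angle between wedge's own z axis and vertical below 0.05 rad and x of wedge_tip in the frame of grinder above 0.003 m and z of wedge_tip in the frame of grinder above 0.07 m and value of joint rest below -0.03 rad), for 0.02 s.
2. the wedge has lifted the rest level (y of wedge_tip in the frame of grinder between -0.012 and 0.012 m and angle between the x axis of wedge and the x axis of grinder, either way round below 0.2 rad and angle between wedge's own z axis and vertical below 0.05 rad and value of joint rest above -0.012 rad and contact force between wedge and grinder above 1 N), for 0.1 s.
At the end, for the whole second after the job is handed in: The rest is level (within 0.012 rad of its stop), held up by the wedge, which presses on it with 6 N or more, lies flat, with its thin end at least 20 mm past the free edge, within 12 mm of the rest's middle and within 0.2 rad of square, released and at rest (y of wedge_tip in the frame of grinder between -0.012 and 0.012 m and angle between the x axis of wedge and the x axis of grinder, either way round below 0.2 rad and angle between wedge's own z axis and vertical below 0.05 rad and value of joint rest above -0.012 rad and contact force between wedge and grinder above 6 N and x of wedge_tip in the frame of grinder above 0.02 m and linear speed of wedge below 0.005 m/s); the robot touches nothing.
It fails at once if the wedge is jammed: it presses on the rest with more than 35 N (contact force between wedge and grinder above 35 N).
It fails at once if a bystander on the bench is shifted by more than 30 mm (distance of any of packing, whetstone, spare_wheel, tin, wrench, blank, screwdriver from where it was at the start of the episode above 0.03 m).
It also fails if it takes over 64 s, if anything falls off the work surface, if the arm or the gripper's body presses on something with over 40 N, if the wrist force passes 120 N, or if a joint passes its speed limit or range.

## Working session

There is one attempt and no reset: what is moved stays moved. The work goes in short steps, Python scripts to look and compute and a tool call to move; the robot and the scene stay as the last step left them, time stands still between calls to the robot, and variables do not carry over. Pictures are saved under pics/ and viewed, at most 10 in all, crops included, and the job is handed in when it is done.

Besides the shell and the picture viewer there is one more tool, called after "Emit:" by a JSON object that holds its "op" and its "data". apply_moves: Moves the arm, as the interface text tells. Its arguments: {"type":"object","properties":{"plan":{"type":"array"},"grip_force":{"type":"number"}},"required":["plan"]}

```bash
mkdir -p pics
cat > h.py <<'E'
import numpy as np, cv2
from cell import readout, camera, job
def ray(c,u,v):
    K=np.array(c["intrinsics"]);P=np.array(c["pose"])
    d=np.array([(u-K[0,2])/K[0,0],-(v-K[1,2])/K[1,1],-1.0])
    return P[:3,3],P[:3,:3]@d
def onz(c,u,v,z):
    o,d=ray(c,u,v);return o+d*(z-o[2])/d[2]
def proj(c,p):
    K=np.array(c["intrinsics"]);P=np.array(c["pose"])
    q=P[:3,:3].T@(np.array(p)-P[:3,3]);return K[0,0]*q[0]/-q[2]+K[0,2],K[1,1]*-q[1]/-q[2]+K[1,2]
def tri(a,b):
    o1,d1=a;o2,d2=b
    s=np.linalg.lstsq(np.c_[d1,-d2],o2-o1,rcond=None)[0]
    p,q=o1+d1*s[0],o2+d2*s[1];return (p+q)/2,np.linalg.norm(p-q)
E
python3 - <<'E'
from h import *
for n in("top","side"):
    c=camera(n);np.save(f"{n}.npy",c,allow_pickle=True);cv2.imwrite(f"pics/{n}0.png",c["frame"][:,:,::-1])
    print(n,np.round(c["intrinsics"],1).tolist(),np.round(c["pose"],2).tolist())
print(readout.get_state())
E
```

```text
top [[486.2, 0.0, 323.6], [0.0, 486.2, 196.9], [0.0, 0.0, 1.0]] [[0.02, 1.0, -0.07, 387.38], [-1.0, 0.02, 0.01, -26.7], [0.01, 0.07, 1.0, 1667.85], [0.0, 0.0, 0.0, 1.0]]
side [[374.4, 0.0, 323.6], [0.0, 374.4, 203.7], [0.0, 0.0, 1.0]] [[-0.91, 0.3, -0.29, 137.51], [-0.41, -0.67, 0.62, 784.93], [-0.01, 0.69, 0.73, 1051.63], [0.0, 0.0, 0.0, 1.0]]
{'clock': 0.1, 'qpos': array([-8.14888351e-01,  3.59285214e-01,  1.11655104e-02, -2.91822030e-04,
       -1.22410239e+00, -2.88087702e-01]), 'qd': array([-0.00039582, -0.00137031,  0.00047601,  0.0020579 ,  0.00164949,
       -0.00030803]), 'joint_efforts': array([-1.77621554e-03, -5.84765661e+01,  2.94106829e+01,  6.95449635e+00,
       -3.19293649e-03,  8.45400422e-06]), 'eef_pos': array([ 304.16015492, -602.11326125,  230.4863614 ]), 'ee_rot': array([-2.36530660e-04, -2.31734554e-01,  9.72778787e-01,  6.86353553e-04]), 'wrist_force': array([-0.83221507, -0.27066603,  0.94197272]), 'ft_torque': array([ 0.02540707, -0.03904853,  0.01878089]), 'grip_force': 0.0, 'grip_width': 85.16468761061962}
```

View pics/top0.png

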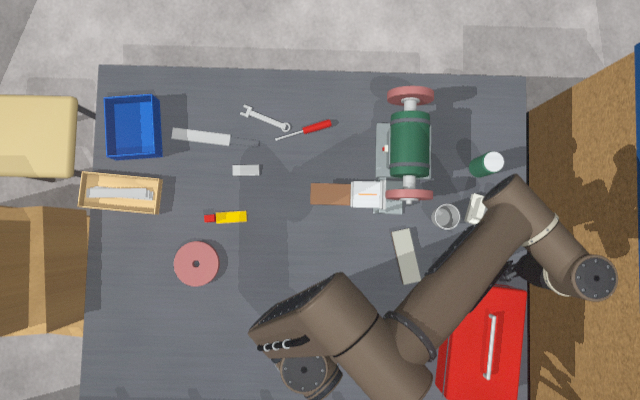

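View pics/side0.png

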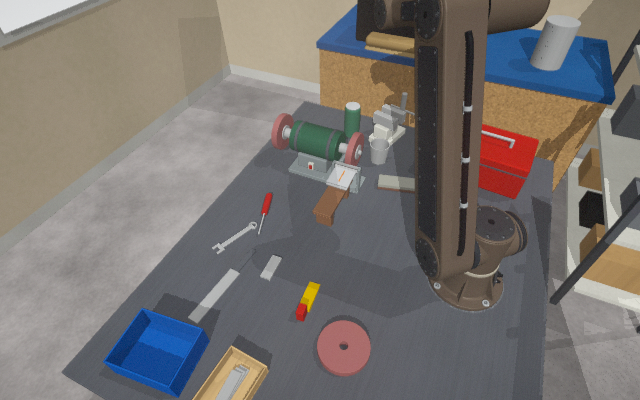

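The top view shows the wedge at (225,217) with its red tail left and its thin end right. The ledge's outer end is at (311,194) and it runs right to the rest at (367,194). The side view agrees, with the wedge at (308,300) and the ledge end at (320,218).

Run:
```python
from h import *
T=np.load("top.npy",allow_pickle=True).item();S=np.load("side.npy",allow_pickle=True).item()
def mask(c,lo,hi,box):
    h=cv2.cvtColor(c["frame"],cv2.COLOR_RGB2HSV);m=cv2.inRange(h,lo,hi);k=np.zeros_like(m);x0,y0,x1,y1=box;k[y0:y1,x0:x1]=m[y0:y1,x0:x1];return k
def cont(m):
    cs=cv2.findContours(m,cv2.RETR_EXTERNAL,cv2.CHAIN_APPROX_NONE)[0];c=max(cs,key=cv2.contourArea);return c
for n,lo,hi,b in(("yel",(20,120,80),(35,255,255),(195,200,260,235)),("red",(0,150,60),(8,255,255),(195,200,230,235)),("ledge",(3,60,40),(18,255,255),(300,175,358,215)),("stripe",(5,90,120),(22,255,255),(356,180,385,210))):
    m=mask(T,lo,hi,b)
    if not m.any(): print(n,"none");continue
    print(n,m.sum()//255,np.round(cv2.boxPoints(cv2.minAreaRect(cont(m))),1).tolist(),np.round(cv2.moments(m,True)["m10"]/cv2.moments(m,True)["m00"],2),np.round(cv2.moments(m,True)["m01"]/cv2.moments(m,True)["m00"],2))
a=T["frame"][165:235,190:410,::-1];b=S["frame"][140:330,270:400,::-1]
a=cv2.resize(a,None,fx=3.6,fy=3.6,interpolation=2);b=cv2.resize(b,None,fx=1.8,fy=1.8)
o=np.zeros((600,800,3),np.uint8);o[:a.shape[0],:a.shape[1]]=a;b=b[:600-a.shape[0]];o[a.shape[0]:a.shape[0]+b.shape[0],:b.shape[1]]=b
cv2.imwrite("pics/c1.png",o)
```

```text
yel 345 [[215.3000030517578, 211.89999389648438], [245.89999389648438, 209.89999389648438], [246.60000610351562, 221.1999969482422], [216.10000610351562, 223.1999969482422]] 230.94 216.65
red 82 [[204.0, 221.0], [204.0, 214.0], [215.0, 214.0], [215.0, 221.0]] 209.48 217.91
ledge 854 [[310.0, 183.0], [350.0, 183.0], [350.0, 204.0], [310.0, 204.0]] 329.76 193.65
stripe 17 [[375.0, 194.0], [375.0, 194.0], [359.0, 194.0], [359.0, 194.0]] 367.0 194.0
```

View pics/c1.png

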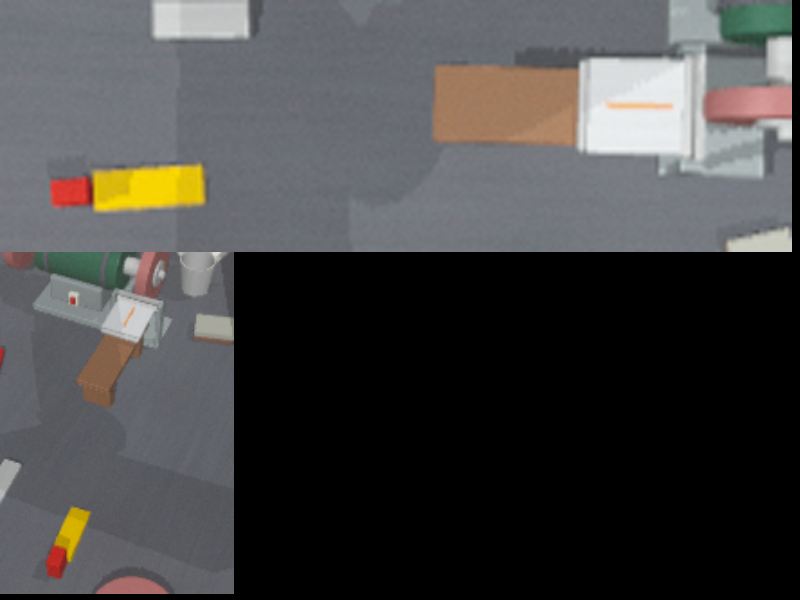

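The crop confirms the layout. The wedge points right with a slight tilt, and the ledge and orange stripe are nearly parallel to the image rows at row ~193.7. The rest's free edge is at column ~351.

Run:
```python
from h import *
T=np.load("top.npy",allow_pickle=True).item()
h=cv2.cvtColor(T["frame"],cv2.COLOR_RGB2HSV)
P=lambda *a:np.round(onz(T,*a),1)
tip=P(246.8,215.5,3);th=P(215.2,217.5,21);red=P(209.5,217.8,45)
print("tip",tip,"thick",th,"red",red)
d=tip-th;print("yaw wedge",np.arctan2(d[1],d[0]))
# ledge edges: subpixel centre row per column
m=cv2.inRange(h,(3,60,40),(18,255,255));xs=np.arange(313,348);
c=[np.mean(np.nonzero(m[178:210,x])[0])+178 for x in xs];k=np.polyfit(xs,c,1);print("fit",k)
a=P(310,np.polyval(k,310),80);b=P(350,np.polyval(k,350),80);print("ledge end",a,b,"yaw",np.arctan2(*(b-a)[[1,0]]))
print("edge",P(350.7,193.6,98),P(359,194,102),P(375,194,105))
```

```text
tip [434.2 213.8   3. ] thick [424.4 317.3  21. ] red [422.4 331.2  45. ]
yaw wedge -1.4763917910691853
fit [2.05882353e-02 1.86863025e+02]
ledge end [509.8  -1.3  80. ] [ 510.3 -132.4   80. ] yaw -1.5669824627541808
edge [ 510.5 -133.4   98. ] [ 509.5 -160.   102. ] [ 510.6 -211.5  105. ]
```

Emit:
{"op": "apply_moves", "data": {"plan": [[[0,0,-60,0,0,0,0],[0,0,-50,0,0,0,0],[-44,43,0,0,0,0,0],[-44,43,0,0,0,0,0],[-44,43,0,0,0,0,0],[-44,43,0,0,0,0,0],[-44,43,0,0,0,0,0],[-44,43,0,0,0,0,0]]]}}

```text
clock: 1.1
eef_pos: [423.7, -251.2, 341.2]
ee_rot: [0.0, -0.232, 0.973, 0.0]
wrist_force: [1.2, -0.8, -0.3]
grip_width: 85.5
grip_force: 0.0
```

Emit:
{"op": "apply_moves", "data": {"plan": [[[-44,43,0,0,0,0,0],[-44,43,0,0,0,0,0],[-22,57,0,0,0,0,0],[-22,57,0,0,0,0,0],[-22,57,0,0,0,0,0],[-22,57,0,0,0,0,0],[-22,57,0,0,0,0,0],[-22,57,0,0,0,0,0]]]}}

```text
clock: 2.1
eef_pos: [426.1, 230.0, 341.4]
ee_rot: [0.0, -0.232, 0.973, 0.0]
wrist_force: [1.0, -0.5, 0.4]
grip_width: 85.6
grip_force: 0.0
```

Emit:
{"op": "apply_moves", "data": {"plan": [[[0,0,0,0,0,-0.15,0],[0,0,0,0,0,-0.15,0],[0,0,0,0,0,-0.15,0],[0,0,0,0,0,-0.15,0],[0,0,0,0,0,-0.15,0],[0,0,0,0,0,-0.15,0],[0,0,0,0,0,-0.15,0],[0,0,0,0,0,-0.15,0]]]}}

```text
clock: 3.1
eef_pos: [426.8, 227.9, 341.0]
ee_rot: [0.0, 0.742, -0.67, -0.0]
wrist_force: [1.1, 0.2, -0.0]
grip_width: 85.2
grip_force: 0.0
```

```bash
cat >> h.py <<'E'
def wray(c,u,v):
    K=np.array(c["intrinsics"]);P=np.array(c["pose"])
    x,y=(u-K[0,2])/K[0,0],(v-K[1,2])/K[1,1];r=np.hypot(x,y)+1e-9
    return P[:3,3],P[:3,:3]@np.array([np.sin(r)*x/r,-np.sin(r)*y/r,-np.cos(r)])
def wonz(c,u,v,z):
    o,d=wray(c,u,v);return o+d*(z-o[2])/d[2]
def wproj(c,p):
    K=np.array(c["intrinsics"]);P=np.array(c["pose"]);q=P[:3,:3].T@(np.array(p)-P[:3,3]);v=np.array([q[0],-q[1]]);n=np.hypot(*v);t=np.arctan2(n,-q[2])
    return K[0,2]+K[0,0]*t*v[0]/n,K[1,2]+K[1,1]*t*v[1]/n
E
python3 - <<'E'
from h import *
c=camera("wrist");np.save("w1.npy",c,allow_pickle=True);f=c["frame"]
h=cv2.cvtColor(f,cv2.COLOR_RGB2HSV);f=f[:,:,::-1].copy()
print(np.round(c["pose"],2).tolist(),c["intrinsics"][0])
for n,lo,hi in(("yel",(20,120,60),(35,255,255)),("red",(0,150,50),(8,255,255)),("brown",(3,60,40),(18,200,220))):
    m=cv2.inRange(h,lo,hi);cs=cv2.findContours(m,0,1)[0]
    for k in sorted(cs,key=cv2.contourArea)[-2:]:
        print(n,cv2.contourArea(k),np.round(cv2.boxPoints(cv2.minAreaRect(k)),1).tolist())
for p in((434.2,213.8,3),(424.4,317.3,21),(422.4,331.2,45),(510,-1,80)):
    u,v=wproj(c,p);print(u,v);cv2.circle(f,(int(u),int(v)),3,(255,0,255),1)
cv2.imwrite("pics/w1.png",f)
E
```

```text
[[-0.99, 0.1, 0.03, 433.31], [-0.1, -0.95, -0.29, 154.0], [0.0, -0.29, 0.96, 484.23], [0.0, 0.0, 0.0, 1.0]] [309.70691629   0.         323.78950773]
yel 1396.5 [[309.0, 214.0], [309.0, 149.0], [332.0, 149.0], [332.0, 214.0]]
red 318.0 [[313.0, 215.0], [327.0, 215.0], [327.0, 239.0], [313.0, 239.0]]
red 384.0 [[142.1999969482422, 0.10000000149011612], [156.3000030517578, -1.899999976158142], [160.89999389648438, 30.600000381469727], [146.8000030517578, 32.599998474121094]]
brown 2518.0 [[585.0, 38.0], [639.0, 38.0], [639.0, 125.0], [585.0, 125.0]]
brown 5599.5 [[504.79998779296875, 19.899999618530273], [576.0, 6.199999809265137], [599.0, 125.5999984741211], [527.7999877929688, 139.3000030517578]]
319.2741179116207 148.31967691156777
318.83895235785997 215.28065963411697
319.02597811741447 229.1544301051528
277.6440540610358 -6.3679760186788315
```

View pics/w1.png

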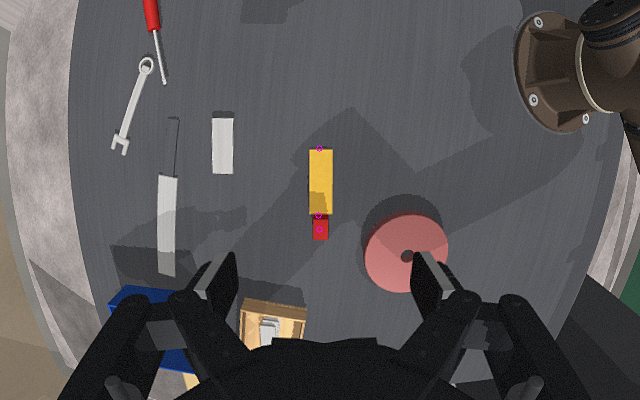

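The wrist view shows the wedge lying straight along the tool axis. The blade covers u 309–332, v 149–214, and the red tail is at (320,227). The predicted points land on it within about 1.5 px, and there is free room around the tail.

Run:
```python
from h import *
c=np.load("w1.npy",allow_pickle=True).item()
tip=wonz(c,320.5,148.7,3);rear=wonz(c,320,239.2,45)
print("tip",tip,"rear",rear)
for u in(308.7,332.3):print(wonz(c,u,149,3),wonz(c,u,213,21))
s=readout.get_state();print(s["eef_pos"],s["ee_rot"])
d=(rear-tip)[:2];print("len",np.hypot(*d));d/=-np.hypot(*d);t=tip[:2]-d*117.5;print("tail from tip",t,"from rear",rear[:2]+d*17.5,"yaw",np.arctan2(d[1],d[0]))
```

```text
tip [432.23911228 214.20480698   3.        ] rear [419.27827097 347.7638402   45.        ]
[450.5136005  216.49405014   3.        ] [440.73918734 315.14461597  21.        ]
[413.89193881 212.78117118   3.        ] [403.58923096 311.32306027  21.        ]
[426.78478839 227.91899431 340.96542007] [ 3.32614356e-04  7.44524232e-01 -6.67595346e-01 -1.06237139e-04]
len 134.1864328505349
tail from tip [420.88998539 331.15542613] from rear [420.96856646 330.34566288] yaw -1.4740571951816037
```

Emit:
{"op": "apply_moves", "data": {"plan": [[[-51.5,-2.5,0,0,0,-0.013,0],[-51.5,-2.5,0,0,0,0,0],[0,0,60,0,0,0,0],[0,0,60,0,0,0,0],[0,0,60,0,0,0,0],[0,0,60,0,0,0,0],[0,0,30,0,0,0,0],[0,0,10,0,0,0,0]]]}}

```text
clock: 4.15
eef_pos: [420.6, 329.9, 59.3]
ee_rot: [0.002, 0.744, -0.668, 0.0]
wrist_force: [0.3, -0.1, 0.4]
grip_width: 85.2
grip_force: 0.0
```

Run:
```python
from h import *
c=camera("wrist");f=c["frame"]
h=cv2.cvtColor(f,cv2.COLOR_RGB2HSV)
s=readout.get_state();print(s["eef_pos"],s["ee_rot"],s["grip_width"])
for n,lo,hi in(("yel",(20,120,60),(35,255,255)),("red",(0,150,50),(8,255,255))):
    m=cv2.inRange(h,lo,hi);m[:,:220]=0;m[:,420:]=0;k=max(cv2.findContours(m,0,1)[0],key=cv2.contourArea)
    b=cv2.boxPoints(cv2.minAreaRect(k));print(n,np.round(b,1).tolist())
    for z in (3,21,45):print(z,[np.round(wonz(c,*p,z)[:2],1).tolist() for p in b])
cv2.imwrite("pics/w2.png",f[:,:,::-1])
```

```text
[420.79869531 330.24372783  59.3752172 ] [ 1.58888734e-03  7.44380602e-01 -6.67753650e-01  2.41134022e-04] 85.20822839373413
yel [[293.0, 47.0], [352.0, 47.0], [352.0, 208.0], [293.0, 208.0]]
3 [[451.4, 216.4], [414.2, 212.4], [401.3, 318.5], [441.2, 322.9]]
21 [[449.2, 220.0], [415.4, 216.4], [403.7, 312.9], [440.0, 316.9]]
45 [[446.4, 224.9], [417.0, 221.7], [406.9, 305.5], [438.4, 308.9]]
red [[301.0, 208.0], [343.0, 208.0], [343.0, 275.0], [301.0, 275.0]]
3 [[435.8, 322.3], [407.4, 319.2], [400.6, 371.0], [431.5, 374.4]]
21 [[435.1, 316.3], [409.3, 313.5], [403.0, 360.7], [431.2, 363.8]]
45 [[434.1, 308.4], [411.7, 306.0], [406.3, 346.9], [430.8, 349.6]]
```

View pics/w2.png

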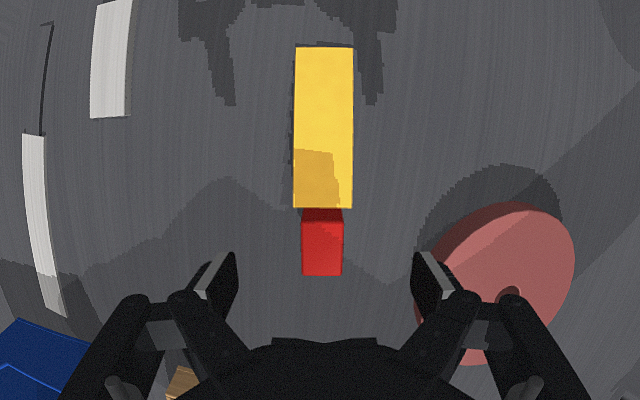

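The wedge is centred between the fingers, with the tail at (322,240). The spare wheel sits near the right finger, so I'll part-close before going down.

Emit:
{"op": "apply_moves", "data": {"plan": [[[0,0,0,0,0,0,110],[0,0,0,0,0,0,110],[0,0,0,0,0,0,110],[0,0,15,0,0,0,110],[0,0,15,0,0,0,110],[0,0,10,0,0,0,110],[0,0,8,0,0,0,110],[0,0,0,0,0,0,110]]], "grip_force": 40}}

```text
clock: 5.2
eef_pos: [421.1, 330.6, 12.4]
ee_rot: [0.001, 0.745, -0.667, 0.0]
wrist_force: [0.3, 0.9, 0.1]
grip_width: 48.6
grip_force: 0.0
```

Emit:
{"op": "apply_moves", "data": {"plan": [[[0,0,0,0,0,0,255],[0,0,0,0,0,0,255],[0,0,0,0,0,0,255],[0,0,0,0,0,0,255],[0,0,0,0,0,0,255],[0,0,0,0,0,0,255],[0,0,0,0,0,0,255],[0,0,0,0,0,0,255]]], "grip_force": 40}}

```text
clock: 6.2
eef_pos: [421.6, 331.3, 13.7]
ee_rot: [-0.0, 0.745, -0.667, -0.0]
wrist_force: [-1.2, 0.7, 5.5]
grip_width: 23.4
grip_force: 40.3
```

Emit:
{"op": "apply_moves", "data": {"plan": [[[0,0,-20,0,0,0,255],[0,0,-40,0,0,0,255],[0,0,-50,0,0,0,255],[0,0,-40,0,0,0,255],[45,-8,0,0,0,0,255],[45,-8,0,0,0,0,255],[45,-8,0,0,0,0,255],[45,-8,0,0,0,0,255]]]}}

```text
clock: 7.2
eef_pos: [472.4, 154.0, 162.7]
ee_rot: [0.001, 0.745, -0.667, -0.0]
wrist_force: [1.0, -0.1, -1.8]
grip_width: 23.5
grip_force: 39.7
```

Emit:
{"op": "apply_moves", "data": {"plan": [[[45,-8,0,0,0,0,255],[45,-8,0,0,0,0,255],[35,-8,0,0,0,0,255],[18,-1,0,0,0,0,255],[0,0,0,0,0,0.046,255],[0,0,0,0,0,0.046,255],[0,0,0,0,0,0,255],[0,0,0,0,0,0,255]]]}}

```text
clock: 8.2
eef_pos: [513.2, 16.5, 163.1]
ee_rot: [0.0, 0.714, -0.7, -0.0]
wrist_force: [-0.2, 0.4, -2.4]
grip_width: 23.4
grip_force: 39.6
```

Run:
```python
from h import *
s=readout.get_state();print(s["eef_pos"],s["ee_rot"],s["wrist_force"])
c=camera("wrist");f=c["frame"].copy();np.save("w3.npy",c,allow_pickle=True)
f=f[:,:,::-1].copy()
for p in((510,-1,80),(510,-134,98),(510.6,-211.5,106)):
    u,v=wproj(c,p);print(u,v);cv2.circle(f,(int(u),int(v)),3,(255,0,255),1)
cv2.imwrite("pics/w3.png",f)
```

```text
[513.17812698  16.48153167 163.08162515] [ 1.59652020e-04  7.13914441e-01 -7.00232904e-01 -1.56479340e-04] [-0.24690459  0.44800174 -2.4262577 ]
327.1396290215667 186.50029783353799
331.4708611985358 1.827316151311777
332.4475718111619 -92.28282551858146
```

View pics/w3.png

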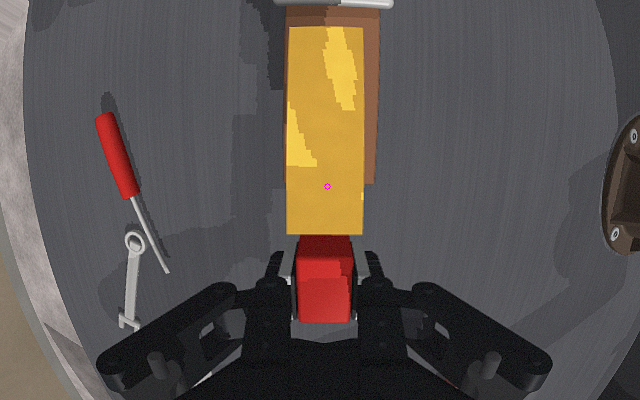

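The wedge is held flat and aligned over the ledge. The ledge edges show at u≈285 and u≈375–380 near rows 10–185, and the bar runs u≈275–393 at row ~3. I'll measure the ledge's centre line and yaw, and the wedge against them.

Run:
```python
from h import *
c=np.load("w3.npy",allow_pickle=True).item();f=c["frame"];h=cv2.cvtColor(f,cv2.COLOR_RGB2HSV)
b=cv2.inRange(h,(3,60,30),(19,200,190))
def edge(u,r,z):return wonz(c,u,r,z)[:2]
R=[];L=[]
for r in range(12,182,6):
    x=np.nonzero(b[r,360:400])[0]
    if len(x)>3:R.append(edge(360+x.max()+.5,r,80))
    x=np.nonzero(b[r,270:300])[0]
    if len(x):L.append(edge(270+x.min()-.5,r,80))
for n,e in(("R",R),("L",L)):
    e=np.array(e);k=np.polyfit(e[:,1],e[:,0],1);print(n,len(e),"slope dx/dy",k[0],"x at y0,-130",np.polyval(k,[0,-130]))
print("front corner rows R:",max(r for r in range(150,220) if b[r,366:372].sum()>255))
for r in(16,20,24):
    x=np.nonzero(b[r,270:400])[0]+270;print(r,x.min(),x.max(),edge((x.min()+x.max())/2,r,80))
print("end y",edge(370,186,80))
y=cv2.inRange(h,(20,120,60),(35,255,255))
S=readout.get_state()["eef_pos"][2]-13
Y=[]
for r in range(30,232,8):
    x=np.nonzero(y[r])[0];x=x[(x>270)&(x<380)]
    z=S+3+18*(r-28)/205
    Y.append(np.r_[edge((x.min()+x.max())/2,r,z),edge(x.max()+.5,r,z)-edge(x.min()-.5,r,z)])
Y=np.array(Y);k=np.polyfit(Y[:,1],Y[:,0],1);print("wedge slope",k,"w",Y[::6,2],"y range",Y[0,1],Y[-1,1],edge(325,27,S+3),"x at tip,",np.polyval(k,Y[0,1]))
g=f[0:12,265:405].astype(int).mean(2);print(g[2].astype(int).tolist())
```

```text
R 29 slope dx/dy 0.003630185421975369 x at y0,-130 [474.79089516 474.31897105]
L 29 slope dx/dy 0.0011039974870630997 x at y0,-130 [543.62223051 543.47871084]
front corner rows R: 184
16 285 379 [ 509.11152248 -129.0360273 ]
20 285 379 [ 509.05682095 -125.83734912]
24 285 379 [ 509.00187056 -122.66336049]
end y [477.4868074   -2.11202695]
wedge slope [-1.05808020e-02  5.12417796e+02] w [-35.60596397 -35.92669255 -35.81655177 -35.31374096 -36.34012124] y range -98.41050450369409 -2.7008162596562286 [ 513.87074223 -100.03825836] x at tip, 513.4590584759363
[54, 53, 57, 54, 54, 55, 60, 51, 60, 86, 88, 101, 98, 106, 99, 106, 100, 100, 99, 100, 102, 98, 99, 99, 102, 100, 97, 102, 94, 96, 94, 93, 92, 101, 98, 92, 99, 95, 95, 96, 98, 92, 97, 97, 96, 94, 97, 92, 98, 94, 93, 99, 99, 94, 95, 101, 96, 98, 93, 97, 95, 100, 99, 96, 97, 101, 101, 105, 97, 100, 98, 102, 101, 100, 101, 83, 183, 191, 189, 191, 192, 197, 198, 203, 204, 211, 213, 221, 215, 216, 225, 227, 228, 229, 228, 228, 228, 230, 228, 227, 228, 226, 226, 226, 225, 224, 221, 221, 220, 220, 219, 217, 214, 218, 210, 209, 208, 204, 202, 203, 203, 199, 196, 201, 193, 193, 189, 178, 161, 77, 91, 95, 90, 90, 89, 88, 88, 91, 87, 92]
```

Emit:
{"op": "apply_moves", "data": {"plan": [[[5,1,10,0,0,0.013,255],[5,1,20,0,0,0,255],[5,1,20,0,0,0,255],[0,0,10,0,0,0,255],[0,0,2,0,0,0,255],[0,0,0,0,0,0,255],[0,0,0,0,0,0,255],[0,0,0,0,0,0,255]]]}}

```text
clock: 9.25
eef_pos: [510.9, 1.4, 101.8]
ee_rot: [-0.0, 0.709, -0.705, 0.0]
wrist_force: [-0.4, -0.2, -2.5]
grip_width: 23.8
grip_force: 39.6
```

Emit:
{"op": "apply_moves", "data": {"plan": [[[0,0,0.5,0,0,0,255],[0,0,0.5,0,0,0,255],[0,0,0.5,0,0,0,255],[0,0,0.5,0,0,0,255],[0,0,0.5,0,0,0,255],[0,0,0.5,0,0,0,255],[0,0,0,0,0,0,255],[0,0,0,0,0,0,255]]]}}

```text
clock: 10.25
eef_pos: [510.6, 1.2, 98.3]
ee_rot: [0.0, 0.709, -0.705, -0.0]
wrist_force: [-0.2, 0.2, -2.3]
grip_width: 23.4
grip_force: 39.6
```

Emit:
{"op": "apply_moves", "data": {"plan": [[[0,0,0.5,0,0,0,255],[0,0,0.5,0,0,0,255],[0,0,0.5,0,0,0,255],[0,0,0.5,0,0,0,255],[0,0,0,0,0,0,255],[0,0,0,0,0,0,255],[0,0,0,0,0,0,255],[0,0,0,0,0,0,255]]]}}

```text
clock: 11.25
eef_pos: [510.6, 1.2, 96.3]
ee_rot: [-0.0, 0.709, -0.705, 0.0]
wrist_force: [-0.1, -0.2, -2.1]
grip_width: 23.6
grip_force: 39.6
```

Emit:
{"op": "apply_moves", "data": {"plan": [[[0,0,0.5,0,0,0,255],[0,0,0.5,0,0,0,255],[0,0,0,0,0,0,255],[0,0,0,0,0,0,255],[0,0,0,0,0,0,255],[0,0,0,0,0,0,255],[0,0,0,0,0,0,255],[0,0,0,0,0,0,255]]]}}

```text
clock: 12.25
eef_pos: [510.6, 1.2, 95.3]
ee_rot: [-0.0, 0.709, -0.705, -0.0]
wrist_force: [0.2, -0.3, -3.1]
grip_width: 23.2
grip_force: 39.6
```

Emit:
{"op": "apply_moves", "data": {"plan": [[[0,0,0.5,0,0,0,255],[0,0,0.5,0,0,0,255],[0,0,0,0,0,0,255],[0,0,0,0,0,0,255],[0,0,0,0,0,0,255],[0,0,0,0,0,0,255],[0,0,0,0,0,0,255],[0,0,0,0,0,0,255]]]}}

```text
clock: 13.25
eef_pos: [510.6, 1.2, 94.3]
ee_rot: [-0.0, 0.709, -0.705, -0.0]
wrist_force: [0.5, -0.2, -1.8]
grip_width: 23.7
grip_force: 39.6
```

Emit:
{"op": "apply_moves", "data": {"plan": [[[0,0,0.5,0,0,0,255],[0,0,0.5,0,0,0,255],[0,0,0,0,0,0,255],[0,0,0,0,0,0,255],[0,0,0,0,0,0,255],[0,0,0,0,0,0,255],[0,0,0,0,0,0,255],[0,0,0,0,0,0,255]]]}}

```text
clock: 14.25
eef_pos: [510.6, 1.2, 93.3]
ee_rot: [0.0, 0.709, -0.705, -0.0]
wrist_force: [0.3, 0.1, -2.0]
grip_width: 23.4
grip_force: 39.6
```

Emit:
{"op": "apply_moves", "data": {"plan": [[[0,0,0.5,0,0,0,255],[0,0,0.5,0,0,0,255],[0,0,0,0,0,0,255],[0,0,0,0,0,0,255],[0,0,0,0,0,0,255],[0,0,0,0,0,0,255],[0,0,0,0,0,0,255],[0,0,0,0,0,0,255]]]}}

```text
clock: 15.25
eef_pos: [510.6, 1.2, 92.3]
ee_rot: [0.0, 0.709, -0.705, -0.0]
wrist_force: [-0.1, 0.1, -2.2]
grip_width: 23.2
grip_force: 39.6
```

Emit:
{"op": "apply_moves", "data": {"plan": [[[0,0,0.5,0,0,0,255],[0,0,0.5,0,0,0,255],[0,0,0,0,0,0,255],[0,0,0,0,0,0,255],[0,0,0,0,0,0,255],[0,0,0,0,0,0,255],[0,0,0,0,0,0,255],[0,0,0,0,0,0,255]]]}}

```text
clock: 16.25
eef_pos: [510.7, 1.2, 92.0]
ee_rot: [-0.0, 0.709, -0.705, 0.0]
wrist_force: [-2.6, 0.1, 7.8]
grip_width: 23.5
grip_force: 41.1
```

Emit:
{"op": "apply_moves", "data": {"plan": [[[0,0,-0.6,0,0,0,255],[4,0,0,0,0,0,255],[5,0,0,0,0,0,255],[5,0,0,0,0,0,255],[5,0,0,0,0,0,255],[5,0,0,0,0,0,255],[4,0,0,0,0,0,255],[0,0,0,0,0,0,255]]]}}

```text
clock: 17.25
eef_pos: [510.9, -27.4, 92.1]
ee_rot: [0.0, 0.709, -0.705, 0.0]
wrist_force: [0.6, -2.5, 3.0]
grip_width: 23.3
grip_force: 40.4
```

Run:
```python
from h import *
s=readout.get_state();print(s["eef_pos"],s["ee_rot"],s["wrist_force"])
c=camera("wrist");f=c["frame"];np.save("w4.npy",c,allow_pickle=True)
o=f[:,:,::-1].copy()
h=cv2.cvtColor(f,cv2.COLOR_RGB2HSV);y=cv2.inRange(h,(20,120,60),(35,255,255));Y=[]
rs=[r for r in range(0,300,6) if (y[r,260:390]>0).sum()>40];print(rs[0],rs[-1])
for r in rs[1:-1]:
    x=np.nonzero(y[r])[0];x=x[(x>250)&(x<400)];z=82+18*(r-rs[0]+10)/(rs[-1]-rs[0]+10)
    Y.append(wonz(c,(x.min()+x.max())/2,r,z))
Y=np.array(Y);k=np.polyfit(Y[:,1],Y[:,0],1);print("wedge",k,"x at -140",np.polyval(k,-140),Y[0],Y[-1])
cv2.imwrite("pics/w4.png",o)
```

```text
[510.93371408 -27.36868291  92.0527743 ] [ 7.90892784e-05  7.08815771e-01 -7.05393591e-01  2.79428028e-04] [ 0.57085856 -2.45955903  3.02642712]
48 228
wedge [3.94059926e-03 5.10167636e+02] x at -140 509.61595205581716 [ 509.63978886 -129.59520316   83.51578947] [509.94086451 -50.42718781  99.43157895]
```

View pics/w4.png

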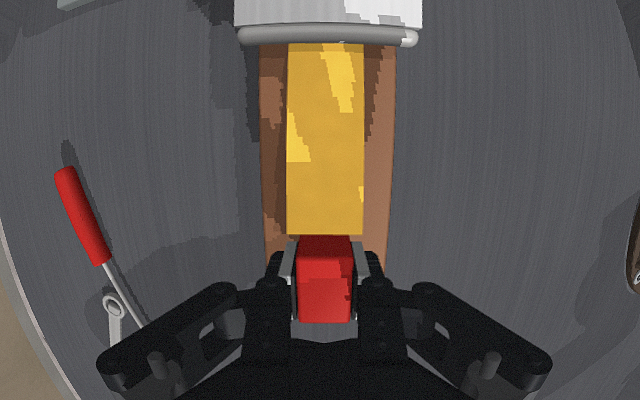

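The tip is under the bar and centred: the bar spans u 237–418 and the blade u 286–363. It is square too, so I'll push on.

Emit:
{"op": "apply_moves", "data": {"plan": [[[3,0,-0.2,0,0,0,255],[3,0,0,0,0,0,255],[3,0,0,0,0,0,255],[3,0,0,0,0,0,255],[3,0,0,0,0,0,255],[3,0,0,0,0,0,255],[3,0,0,0,0,0,255],[3,0,0,0,0,0,255]]]}}

```text
clock: 18.3
eef_pos: [510.8, -51.0, 92.1]
ee_rot: [0.0, 0.709, -0.705, -0.0]
wrist_force: [0.4, 2.2, 2.4]
grip_width: 23.5
grip_force: 40.3
```

Emit:
{"op": "apply_moves", "data": {"plan": [[[2,0,0,0,0,0,255],[2,0,0,0,0,0,255],[2,0,0,0,0,0,255],[2,0,0,0,0,0,255],[2,0,0,0,0,0,255],[2,0,0,0,0,0,255],[1,0,0,0,0,0,255],[0,0,0,0,0,0,255]]]}}

```text
clock: 19.3
eef_pos: [511.0, -63.6, 92.1]
ee_rot: [-0.0, 0.709, -0.705, -0.0]
wrist_force: [-0.1, 4.2, 2.7]
grip_width: 23.7
grip_force: 40.2
```

Emit:
{"op": "apply_moves", "data": {"plan": [[[1,0,0,0,0,0,255],[1,0,0,0,0,0,255],[1,0,0,0,0,0,255],[1,0,0,0,0,0,255],[1,0,0,0,0,0,255],[1,0,0,0,0,0,255],[1,0,0,0,0,0,255],[1,0,0,0,0,0,255]]]}}

```text
clock: 20.3
eef_pos: [510.9, -71.9, 92.1]
ee_rot: [0.0, 0.709, -0.705, -0.0]
wrist_force: [-0.1, 6.0, 0.9]
grip_width: 23.6
grip_force: 40.1
```

Emit:
{"op": "apply_moves", "data": {"plan": [[[0.5,0,0,0,0,0,255],[0.5,0,0,0,0,0,255],[0.5,0,0,0,0,0,255],[0.5,0,0,0,0,0,255],[0.5,0,0,0,0,0,255],[0.5,0,0,0,0,0,255],[0.5,0,0,0,0,0,255],[0.5,0,0,0,0,0,255]]]}}

```text
clock: 21.3
eef_pos: [511.0, -75.8, 92.1]
ee_rot: [0.0, 0.709, -0.705, -0.0]
wrist_force: [0.4, 4.1, -0.2]
grip_width: 23.5
grip_force: 40.1
```

Run:
```python
from h import *
s=readout.get_state();print(s["eef_pos"],s["wrist_force"])
for n in("wrist","side"):
    c=camera(n);f=c["frame"]
    if n=="side":f=cv2.resize(f[120:240,270:400],None,fx=3,fy=3)
    cv2.imwrite(f"pics/{n}5.png",f[:,:,::-1])
    if n=="wrist":
        # bar top highlights: row positions
        K=c
        for z in(98,106):print(z,wproj(c,(509.3,-136.5,z)))
print(readout.get_state()["wrist_force"])
```

```text
[510.95841137 -75.81292825  92.07917779] [ 0.43723466  4.11310143 -0.22136607]
98 (np.float64(326.010262228321), np.float64(140.95709203707816))
106 (np.float64(326.1356692532587), np.float64(142.8475173292694))
[-0.00850519  2.96893286  0.06140184]
```

View pics/wrist5.png

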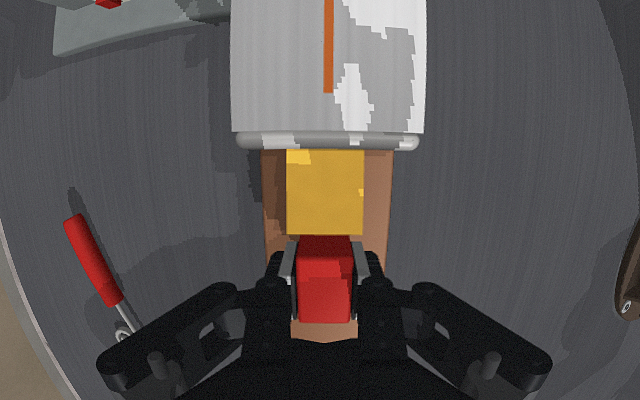

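The wedge is still centred and square, with the bar at row ~140, the orange stripe at u 328 and the blade at u 287–364. The push is 4–6 N and the stop hasn't been reached, so I'll go on slowly.

Emit:
{"op": "apply_moves", "data": {"plan": [[[0.5,0,0,0,0,0,255],[0.5,0,0,0,0,0,255],[0.5,0,0,0,0,0,255],[0.5,0,0,0,0,0,255],[0.5,0,0,0,0,0,255],[0.5,0,0,0,0,0,255],[0.5,0,0,0,0,0,255],[0.5,0,0,0,0,0,255]]]}}

```text
clock: 22.4
eef_pos: [510.9, -79.8, 92.1]
ee_rot: [0.0, 0.709, -0.705, -0.0]
wrist_force: [0.3, 4.4, -0.2]
grip_width: 23.6
grip_force: 40.1
```

Emit:
{"op": "apply_moves", "data": {"plan": [[[0.4,0,0,0,0,0,255],[0.4,0,0,0,0,0,255],[0.4,0,0,0,0,0,255],[0.4,0,0,0,0,0,255],[0.4,0,0,0,0,0,255],[0.4,0,0,0,0,0,255],[0.4,0,0,0,0,0,255],[0.4,0,0,0,0,0,255]]]}}

```text
clock: 23.4
eef_pos: [511.0, -83.0, 92.1]
ee_rot: [0.0, 0.709, -0.705, -0.0]
wrist_force: [-0.2, 3.8, -0.7]
grip_width: 23.5
grip_force: 40.0
```

Emit:
{"op": "apply_moves", "data": {"plan": [[[0.25,0,0,0,0,0,255],[0.25,0,0,0,0,0,255],[0.25,0,0,0,0,0,255],[0.25,0,0,0,0,0,255],[0.25,0,0,0,0,0,255],[0.25,0,0,0,0,0,255],[0.25,0,0,0,0,0,255],[0.25,0,0,0,0,0,255]]]}}

```text
clock: 24.4
eef_pos: [511.0, -85.0, 92.1]
ee_rot: [0.0, 0.709, -0.705, -0.0]
wrist_force: [0.8, 3.4, -1.9]
grip_width: 23.7
grip_force: 40.0
```

Run:
```python
from h import *
c=camera("side");f=c["frame"];np.save("s6.npy",c,allow_pickle=True)
S=np.load("side.npy",allow_pickle=True).item()
a=[cv2.resize(g[150:235,300:385],None,fx=4.5,fy=4.5,interpolation=2) for g in(S["frame"],f)]
cv2.imwrite("pics/s6.png",np.hstack(a)[:,:,::-1])
for z in(98,106):print(proj(c,(551,-136.5,z)),proj(c,(467,-136.5,z)))
```

```text
(np.float64(326.21208486558106), np.float64(181.42630255057153)) (np.float64(347.2915283885037), np.float64(187.84597461989696))
(np.float64(326.2068298892784), np.float64(179.8464638409926)) (np.float64(347.3767234128832), np.float64(186.26562161809807))
```

View pics/s6.png

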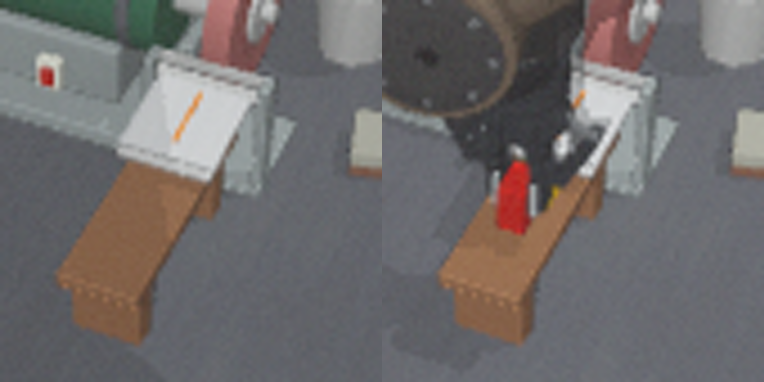

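The side view (before left, now right) shows the wedge under the rest, but it's too coarse to judge level. I'll go on by feel.

Emit:
{"op": "apply_moves", "data": {"plan": [[[0.25,0,0,0,0,0,255],[0.25,0,0,0,0,0,255],[0.25,0,0,0,0,0,255],[0.25,0,0,0,0,0,255],[0.25,0,0,0,0,0,255],[0.25,0,0,0,0,0,255],[0.25,0,0,0,0,0,255],[0.25,0,0,0,0,0,255]]]}}

```text
clock: 25.45
eef_pos: [511.0, -87.0, 92.1]
ee_rot: [0.0, 0.709, -0.705, -0.0]
wrist_force: [0.1, 3.5, -1.1]
grip_width: 23.1
grip_force: 39.9
```

Emit:
{"op": "apply_moves", "data": {"plan": [[[0.25,0,0,0,0,0,255],[0.25,0,0,0,0,0,255],[0.25,0,0,0,0,0,255],[0.25,0,0,0,0,0,255],[0.25,0,0,0,0,0,255],[0.25,0,0,0,0,0,255],[0.25,0,0,0,0,0,255],[0.25,0,0,0,0,0,255]]]}}

```text
clock: 26.45
eef_pos: [511.0, -89.0, 92.1]
ee_rot: [0.0, 0.709, -0.705, -0.0]
wrist_force: [-0.4, 3.5, -1.8]
grip_width: 23.3
grip_force: 39.9
```

Emit:
{"op": "apply_moves", "data": {"plan": [[[0.2,0,0,0,0,0,255],[0.2,0,0,0,0,0,255],[0.2,0,0,0,0,0,255],[0.2,0,0,0,0,0,255],[0.2,0,0,0,0,0,255],[0.2,0,0,0,0,0,255],[0.2,0,0,0,0,0,255],[0.2,0,0,0,0,0,255]]]}}

```text
clock: 27.45
eef_pos: [511.0, -90.6, 92.1]
ee_rot: [0.0, 0.709, -0.705, -0.0]
wrist_force: [-0.4, 3.3, -2.6]
grip_width: 23.2
grip_force: 39.8
```

Emit:
{"op": "apply_moves", "data": {"plan": [[[0.2,0,0.1,0,0,0,255],[0.2,0,0.1,0,0,0,255],[0.2,0,0,0,0,0,255],[0.2,0,0,0,0,0,255],[0.2,0,0,0,0,0,255],[0.2,0,0,0,0,0,255],[0.2,0,0,0,0,0,255],[0.2,0,0,0,0,0,255]]]}}

```text
clock: 28.45
eef_pos: [511.4, -92.1, 92.1]
ee_rot: [-0.0, 0.709, -0.705, 0.0]
wrist_force: [-0.8, 5.5, 1.5]
grip_width: 23.3
grip_force: 40.3
```

Emit:
{"op": "apply_moves", "data": {"plan": [[[0.2,0,0,0,0,0,255],[0.2,0,0,0,0,0,255],[0.2,0,0,0,0,0,255],[0.2,0,0,0,0,0,255],[0.2,0,0,0,0,0,255],[0.2,0,0,0,0,0,255],[0.2,0,0,0,0,0,255],[0.2,0,0,0,0,0,255]]]}}

```text
clock: 29.45
eef_pos: [511.4, -93.7, 92.1]
ee_rot: [-0.0, 0.709, -0.705, 0.0]
wrist_force: [0.6, 5.3, 1.9]
grip_width: 23.3
grip_force: 40.3
```

Emit:
{"op": "apply_moves", "data": {"plan": [[[0.2,0,0,0,0,0,255],[0.2,0,0,0,0,0,255],[0.2,0,0,0,0,0,255],[0.2,0,0,0,0,0,255],[0.2,0,0,0,0,0,255],[0.2,0,0,0,0,0,255],[0.2,0,0,0,0,0,255],[0.2,0,0,0,0,0,255]]]}}

```text
clock: 30.45
eef_pos: [511.4, -95.3, 92.1]
ee_rot: [-0.0, 0.709, -0.705, 0.0]
wrist_force: [0.4, 5.7, 2.5]
grip_width: 23.2
grip_force: 40.3
```

Emit:
{"op": "apply_moves", "data": {"plan": [[[0.2,0,0,0,0,0,255],[0.2,0,0,0,0,0,255],[0.2,0,0,0,0,0,255],[0.2,0,0,0,0,0,255],[0.2,0,0,0,0,0,255],[0.2,0,0,0,0,0,255],[0.2,0,0,0,0,0,255],[0.2,0,0,0,0,0,255]]]}}

```text
clock: 31.45
eef_pos: [511.5, -96.8, 92.1]
ee_rot: [-0.0, 0.709, -0.705, 0.0]
wrist_force: [0.0, 5.8, 1.6]
grip_width: 23.6
grip_force: 40.3
```

Emit:
{"op": "apply_moves", "data": {"plan": [[[0.2,0,0,0,0,0,255],[0.2,0,0,0,0,0,255],[0.2,0,0,0,0,0,255],[0.2,0,0,0,0,0,255],[0.2,0,0,0,0,0,255],[0.2,0,0,0,0,0,255],[0.2,0,0,0,0,0,255],[0.2,0,0,0,0,0,255]]]}}

```text
clock: 32.45
eef_pos: [511.6, -97.4, 92.1]
ee_rot: [-0.001, 0.709, -0.705, -0.0]
wrist_force: [-1.2, 13.4, 3.9]
grip_width: 23.2
grip_force: 40.6
```

The push rose steeply to 13.4 N, so the rest is at its stop. I'll add a tiny bit more and then release.

Emit:
{"op": "apply_moves", "data": {"plan": [[[0.1,0,0,0,0,0,255],[0.05,0,0,0,0,0,255],[0,0,0,0,0,0,255],[0,0,0,0,0,0,255],[0,0,0,0,0,0,255],[0,0,0,0,0,0,255],[0,0,0,0,0,0,255],[0,0,0,0,0,0,255]]]}}

```text
clock: 33.45
eef_pos: [511.6, -97.4, 92.1]
ee_rot: [-0.001, 0.709, -0.705, -0.0]
wrist_force: [-1.7, 14.1, 2.7]
grip_width: 23.2
grip_force: 40.6
```

Emit:
{"op": "apply_moves", "data": {"plan": [[[0,0,0,0,0,0,110],[0,0,0,0,0,0,110],[0,0,0,0,0,0,110],[0,0,0,0,0,0,110],[0,0,0,0,0,0,110],[0,0,0,0,0,0,110],[0,0,0,0,0,0,110],[0,0,0,0,0,0,110]]]}}

```text
clock: 34.45
eef_pos: [511.1, -98.7, 91.9]
ee_rot: [0.0, 0.709, -0.705, 0.0]
wrist_force: [-0.8, 0.2, -0.5]
grip_width: 48.6
grip_force: 0.0
```

Emit:
{"op": "apply_moves", "data": {"plan": [[[0,0,-8,0,0,0,110],[0,0,-15,0,0,0,110],[0,0,-20,0,0,0,110],[0,0,-20,0,0,0,110],[0,0,-20,0,0,0,110],[-20,0,-10,0,0,0,110],[-30,0,0,0,0,0,110],[-30,0,0,0,0,0,110]]]}}

```text
clock: 35.45
eef_pos: [511.0, -18.0, 186.5]
ee_rot: [-0.001, 0.709, -0.706, 0.0]
wrist_force: [-0.1, 0.6, 0.2]
grip_width: 48.2
grip_force: 0.0
```

Run:
```python
from h import *
s=readout.get_state();print(s["eef_pos"],s["wrist_force"])
c=camera("wrist");f=c["frame"];cv2.imwrite("pics/w7.png",f[:,:,::-1])
h=cv2.cvtColor(f,cv2.COLOR_RGB2HSV);y=cv2.inRange(h,(20,120,60),(35,255,255))
rs=[r for r in range(0,300,3) if (y[r,260:390]>0).sum()>25]
Y=np.array([wonz(c,np.mean(np.nonzero(y[r,260:390])[0])+260,r,97) for r in rs]);print(np.polyfit(Y[:,1],Y[:,0],1),Y[0],Y[-1])
m=cv2.inRange(h,(0,150,50),(8,255,255));k=max(cv2.findContours(m[:,250:400].copy(),0,1)[0],key=cv2.contourArea);print("red",cv2.boundingRect(k))
```

```text
[510.9586761  -17.96260918 186.49053362] [-0.09852954  0.64118823  0.16214836]
[-4.84402114e-03  5.09945261e+02] [ 510.58776798 -132.64417142   97.        ] [ 510.52090153 -118.8402697    97.        ]
red (56, 78, 37, 52)
```

View pics/w7.png

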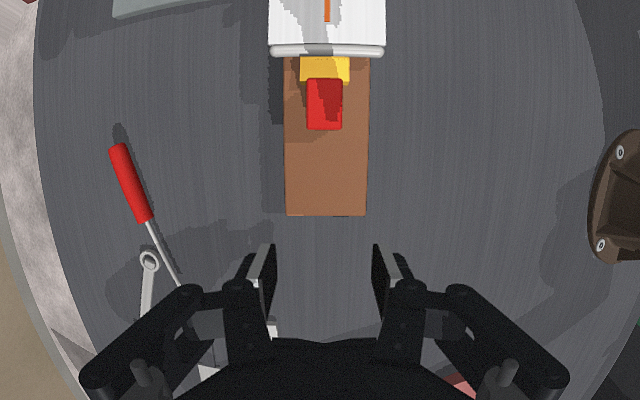

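The wedge stands released, centred (blade u 300–350, stripe u 327) and square under the level rest, and the arm is clear. I'm handing in.

```bash
python3 -c "
from cell import job
print(job.finish_job())"
```

```text
the job is handed in; nothing more can be done
None
```

The wedge is under the rest, centred and square; the push rose steeply to about 14 N as the rest met its stop. I then let go, backed the arm clear and handed the job in. The hand-in gave no verdict, and I could not measure the final pressing force directly.

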